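Fit the divider in a parts bin and hold the bin up level by its carrying bar

TASK

The loaded green bin, the one with the carrying bar, is going back to the rack and needs its divider so that the fittings cannot slide out of the low front: take the grey divider out of the empty bin and slide it fully home into the slot of the loaded bin, and let go of it. Then lift the loaded bin straight up by the middle of its carrying bar, without tipping it, and finish while still holding it, steady and level, about 10 cm above its place on the bench and touching nothing else. The divider must stay seated and the fittings must stay in the rear compartment; leave the empty bin and all the other stock where they stand.

Things in the scene. Friction and masses are not known exactly. Their poses are not given: they have to be found in the camera images.
- bin: Loaded green bin with the carrying bar, loose on the bench: 240 long (x) x 150 wide (y) x 125 mm high, 0.4 kg plus 0.3 kg of fittings. Origin: centre of underside, z up; -x end is the low cut-away front (55 mm lip), +x end the full-height back. Walls, floor 4 mm. Its divider slot crosses it at x = -60 mm. Two unions and a bearing (up to 38 mm high) stand loose behind the slot.
- slot (a point): Divider slot of the loaded bin: middle of the slot on the inner floor (4 mm above the underside), axes as the bin's; the divider's origin is here when fully home. Between rib pairs on the side walls: 6.5 mm wide (x), 142 mm wall to wall (y), ribs 9 mm deep and 80 mm high, then flaring to 20 mm at 93 mm above the floor. The spare bin has the same slot at the same place.
- bar (a point): Middle of the black rubber sleeve on the carrying bar, fixed across the loaded bin along its y, 20 mm behind the bin's origin (x = +20), 118 mm above its underside, about over the loaded bin's weight. Sleeve 16 mm thick (x), 90 long (y), 20 high, flat sides: pinch along the bin's x from above. Free for 60 mm before and behind it, down to 42 mm above the underside.
- spare_bin: The empty green bin without a carrying bar, otherwise the same bin (same size, walls, slot and axes), loose on the bench, about 0.4 kg. At the start the divider stands in its slot. Origin: centre of its underside; -x end is the low front.
- divider: Grey plastic divider plate, 60 g: 4 mm thick (x), 139 mm wide (y), 86 mm high (z); origin: middle of its lower edge; z up. On top it has a pull tab in the middle, 10 mm thick (x), 44 mm wide (y), from 80 to 112 mm above the lower edge. It fits either way round.
- tab (a point): Grip point in the divider's pull tab, 100 mm above the divider's lower edge (tab 10 mm thick along the divider's x, pinch it along that axis from above; 12 mm of tab above this point). Axes as the divider's.
- union_a: Brass hydraulic union, 38 mm dia at the foot, 38 mm high, about 0.11 kg; stands in the rear compartment of the loaded bin. Origin under its centre.
- union_b: Steel hydraulic union, the same shape as the brass one; in the rear compartment. Origin under its centre.
- bearing: Steel ball bearing, 52 mm dia, 16 mm high, about 0.10 kg, flat in the rear compartment below the bar. Origin under its centre.
- red_filter: Bystander: red spin-on filter, 80 mm dia, 111 mm high. Origin under its centre.
- white_filter: Bystander: white spin-on filter with a blue band, 73 mm dia, 120 mm high. Origin under its centre.
- amber_bowl: Bystander: amber filter bowl, 92 mm dia, 68 mm high. Origin under its centre.
- carton: Bystander: brown carton 100 x 130 x 85 mm. Origin under its centre.
- blue_carton: Bystander: blue carton 85 x 85 x 120 mm. Origin under its centre.
- tape_roll: Bystander: roll of brown tape lying flat, 104 mm dia, 48 mm high. Origin under its centre.
Not all that is in view belongs to the job. Several things look just like the bearing: the one meant starts farthest to the robot's right.

How it is judged:
On the way, in this order (a step that is already met when the one before it is completed fails the run):
1. the divider stands fully home in the slot of the loaded bin, let go, while the bin stands on the bench (x of divider in the frame of slot between -0.005 and 0.005 m and y of divider in the frame of slot between -0.005 and 0.005 m and z of divider in the frame of slot between -0.005 and 0.005 m and angle between the x axis of divider and the x axis of bin, either way round below 0.08 rad and angle between the z axis of divider and the z axis of bin, either way round below 0.08 rad and height (world z) of bin below 0.01 m and angle between bin's own z axis and vertical below 0.05 rad and contact force between the fingers and divider below 0.1 N), for 0.2 s.
2. the loaded bin is held up by its carrying bar, above its place, clear of the other stock, level and still (height (world z) of bin between 0.06 and 0.16 m and angle between bin's own z axis and vertical below 0.12 rad and linear speed of bin below 0.03 m/s and angular speed of bin below 0.15 rad/s and contact force between the fingers and bin above 3 N and distance between the grasp point and bar below 0.045 m and distance of bin from where it was at the start of the episode below 0.19 m and contact force between bin and red_filter below 0.1 N and contact force between bin and white_filter below 0.1 N and contact force between bin and amber_bowl below 0.1 N and contact force between bin and carton below 0.1 N and contact force between bin and blue_carton below 0.1 N and contact force between bin and tape_roll below 0.1 N and contact force between bin and spare_bin below 0.1 N), for 0.5 s.
At the end, for the whole second after the job is handed in: Bin held by the bar (TCP within 45 mm of its middle), underside 60-160 mm up, tilt under 7 deg, under 30 mm/s and 0.15 rad/s, under 190 mm from its start, clear of other stock; divider within 5 mm of home in its slot and 4.5 deg of square; unions and bearing in the rear compartment (all of step 2 and x of divider in the frame of slot between -0.005 and 0.005 m and y of divider in the frame of slot between -0.005 and 0.005 m and z of divider in the frame of slot between -0.005 and 0.005 m and angle between the x axis of divider and the x axis of bin, either way round below 0.08 rad and angle between the z axis of divider and the z axis of bin, either way round below 0.08 rad and x of union_a in the frame of bin between -0.055 and 0.12 m and y of union_a in the frame of bin between -0.075 and 0.075 m and z of union_a in the frame of bin between -0.005 and 0.06 m and x of union_b in the frame of bin between -0.055 and 0.12 m and y of union_b in the frame of bin between -0.075 and 0.075 m and z of union_b in the frame of bin between -0.005 and 0.06 m and x of bearing in the frame of bin between -0.055 and 0.12 m and y of bearing in the frame of bin between -0.075 and 0.075 m and z of bearing in the frame of bin between -0.005 and 0.06 m); the arm keeps its last pose, push and grip.
It fails at once if the loaded bin is tipped by more than 20 degrees (angle between bin's own z axis and vertical above 0.35 rad).
It fails at once if the empty bin is dragged more than 40 mm from its place or tipped over (distance of spare_bin from where it was at the start of the episode above 0.04 m or angle between spare_bin's own z axis and vertical above 0.35 rad).
It fails at once if any other stock on the bench is pushed more than 30 mm or knocked over (distance of any of red_filter, white_filter, amber_bowl, carton, blue_carton, tape_roll from where it was at the start of the episode above 0.03 m or angle between any of red_filter, white_filter, amber_bowl, carton, blue_carton, tape_roll's own z axis and vertical above 0.35 rad).
It fails at once if the loaded bin is lifted off the bench before the divider stands in its slot (height (world z) of bin above 0.03 m and not (x of divider in the frame of slot between -0.005 and 0.005 m and y of divider in the frame of slot between -0.005 and 0.005 m and z of divider in the frame of slot below 0.012 m)).
It also fails if it takes over 67 s, if anything falls off the work surface, if the arm or the gripper's body presses on something with over 40 N, if the wrist force passes 120 N, or if a joint passes its speed limit or range.

ROBOT

A 6-joint arm with a two-finger parallel gripper is mounted at the origin on the work surface. World frame = base frame: x ahead of the robot, y to its left, z up, the work surface at z = 0. Lengths are in m, angles in rad, forces in N, time in s.
With the tool pointing down it reaches from about 0.375 to 0.9 m from the base axis. Payload 3.1 kg.
Tool frame: the origin (TCP) lies between the finger pads, 19 mm behind the fingertips; this is the grasp point; z points along the fingers, y is the line along which they close (so a half turn about z gives the same grasp; the last joint's range is limited). The gripper opens to 87 mm and grips with 3 to 60 N. Pads are 19 mm wide; open, the fingers measure 117 mm over their backs; the gripper's body (75 mm by 190 mm) begins 51 mm behind the grasp point.
Start: joints at [-0.178, 0.527, 1.433, -0, 1.181, -0.178], TCP at [0.625, 0, 0.241] pointing down, gripper open.
Joint ranges: [-3.08, 3.08], [-0.75, 2.2], [0.22, 2.44], [-1.43, 4.57], [0, 2.65], [-2.85, 2.85]. Speed limits (rad/s): [2.79, 2.79, 3.14, 3.14, 3.14, 3.14].

INTERFACE

Orientations are given as a unit quaternion [x, y, z, w].
In Python, from rig import get_obs, camera, hand_in, cut_out gives the robot as it stands.
- The arm moves only by the tool step_arm, never from a script. Its argument "rows" is a list of rows, each a list of 6 numbers: the shift along the world's x, y, z in m, then the turn, a rotation vector about the world's x, y, z in degrees. A call has 1 to 12 rows; each row shifts and turns the commanded pose from where the row before left it; what a row does not reach is not made up. A row lasts 1/8 s, in which the tool goes at most 62.5 mm and 10.7 degrees, less where a joint would pass 70% of its speed; a pose out of reach is approached as far as the arm can. A call is refused whole if a number of a shift passes 0.0625 or a number of a turn 10.7, either way. A call with a gripper value outside its range is refused whole. "jaw" is the finger opening in m, from 0 to 0.087, set as the call begins (left out, the last holds). The fingers move at their own pace and stop on an object; "squeeze" is the grip in N (left out, the last holds). Time passes only in rows, so rows that do not move let the fingers close. It gives the time, the measured TCP pose, the force, the opening and the grip force at its end, in the units of the state.
- get_obs(): the state, without advancing time (a new reading comes with each control period).
- camera(name): name is "scene" or "side" or "wrist"; returns a dict with "pixels" (400x640x3 uint8, blue, green, red), "depth" (400x640 float32, m along the optical axis (not along the pixel's ray), 0 where there is no reading), "fov_y" (degrees; the focal length in pixels is half the picture's height over the tangent of half this angle, whatever the lens; pixels are square), "cx", "cy" (the principal point, pixels), "k1" (the pictures are not rectified: a ray, as slopes to the right and down, at radius r is drawn at 1 + k1 r^2 times it, then the intrinsics apply), "extrinsics" (4x4, takes a point from camera to world coordinates); the wrist camera has in their place "mount" (4x4, takes a point from camera to tool coordinates, whose origin is the TCP and whose axes are the flange's). Camera axes: x right, y up, looking along -z (the intrinsics and any distortion apply to the point x, -y, -z); pixel columns grow to the right and rows downward; lengths in m; the calibration is good to about 2 mm. A picture is of the moment at which its call begins: read the wrist's pose just before it.
- hand_in(): hands the job in; it is judged then, once.
Trained networks look in the newest picture that a camera, given by its name, has taken for a name from the list of things; names that differ only in an ending like _2 or _b are one class to them, and where a whole thing is asked for, a point or a joint stands for the part that bears it (a point fixed in the world has none). Each returns a list of dicts, best first, with "confidence" (0 to 1); they miss things now and then, are a little off and sometimes report something else, mostly with a low value. They report only what shows in the picture. A call takes as long as a camera call. They do not tell look-alikes from the thing itself.
- cut_out(label, camera): "region" (400x640 bool, what is visible of it) and "extent" ([centre column, centre row, width, height] in pixels, round what is visible of it).
The state is a dict: "time": time; "q": joint angles; "joint_velocities": joint speeds; "joint_torque": joint torques, N m; "position": TCP position; "tool_rot": TCP orientation; "ft_force": force on the tool from outside, world axes, zero at the start; "moment": the same for the moment, N m; "grip_width": finger opening in m; "grip_force": force on a finger pad.
Only numpy, scipy, OpenCV 4.12 (cv2) and the standard library are available. Lean on these libraries where they do the work, as an engineer would, in place of code of your own. Each camera call takes 0.05 s, during which the arm holds its last target. There are 200 camera calls.

## Working session

There is one attempt and no reset: what is moved stays moved. The work goes in short steps, Python scripts to look and compute and a tool call to move; the robot and the scene stay as the last step left them, time stands still between calls to the robot, and variables do not carry over. Pictures are saved under pics/ and viewed, at most 10 in all, crops included, and the job is handed in when it is done.

Besides the shell and the picture viewer there is one more tool, called after "Call:" by a JSON object that holds its "api" and its "payload", one argument or row to a line. step_arm: Moves the arm, as the interface text tells. Its arguments: {"type":"object","properties":{"rows":{"type":"array"},"jaw":{"type":"number"},"squeeze":{"type":"number"}},"required":["rows"]}

```bash
ls; mkdir -p pics
cat > h.py <<'E'
import numpy as np, cv2
from rig import get_obs, camera, hand_in, cut_out
from scipy.spatial.transform import Rotation as R
def shot(n):
    o=get_obs(); c=camera(n)
    if 'mount' in c:
        T=np.eye(4); T[:3,:3]=R.from_quat(o['tool_rot']).as_matrix(); T[:3,3]=o['position']
        c['E']=T@np.array(c['mount'])
    else: c['E']=np.array(c['extrinsics'])
    return c
def cloud(c):
    "world xyz image 400x640x3, nan where no depth"
    H,W=c['depth'].shape; f=H/2/np.tan(np.radians(c['fov_y'])/2)
    u,v=np.meshgrid(np.arange(W),np.arange(H))
    xd=(u-c['cx'])/f; yd=(v-c['cy'])/f; x,y=xd.copy(),yd.copy()
    for _ in range(20):
        s=1+c['k1']*(x*x+y*y); x,y=xd/s,yd/s
    d=np.where(c['depth']>0,c['depth'],np.nan)
    P=np.stack([x*d,-y*d,-d],-1)
    return P@c['E'][:3,:3].T+c['E'][:3,3]
def pix(c,P):
    "world points -> pixels"
    p=(np.atleast_2d(P)-c['E'][:3,3])@c['E'][:3,:3]
    x,y=p[:,0]/-p[:,2],-p[:,1]/-p[:,2]; s=1+c['k1']*(x*x+y*y)
    f=200/np.tan(np.radians(c['fov_y'])/2)
    return np.c_[x*s*f+c['cx'],y*s*f+c['cy']]
E
python3 - <<'E'
from h import *
for n in ['scene','side','wrist']:
    c=shot(n); cv2.imwrite(f'pics/{n}0.png',c['pixels']); P=cloud(c)
    print(n,c['fov_y'],c['k1'],c['E'][:3,3].round(3))
    for l in ['bin','spare_bin','divider','tab','bar','bearing','union_a']:
        for r in cut_out(l,n)[:4]:
            q=P[r['region']]; q=q[~np.isnan(q[:,0])]
            print(l,round(r['confidence'],2),np.round(r['extent']), np.median(q,0).round(3) if len(q) else '',q.max(0).round(3) if len(q) else '')
E
```

```text
pics
scene 57.45378474251141 -0.002868936710703412 [1.06  0.388 1.064]
bin 0.56 [305. 163.  81.  78.] [ 0.565 -0.173  0.068] [0.718 0.039 0.425]
spare_bin 0.66 [373. 228.  82.  90.] [0.586 0.163 0.036] [0.693 0.253 0.13 ]
divider 0.71 [386. 212.  36.  31.] [0.508 0.171 0.058] [0.517 0.234 0.12 ]
divider 0.61 [307. 162.  83.  75.] [ 0.567 -0.184  0.069] [0.677 0.012 0.398]
tab 0.68 [386. 211.  39.  35.] [0.508 0.172 0.059] [0.559 0.243 0.127]
bar 0.8 [304. 163.  81.  79.] [ 0.568 -0.173  0.067] [0.719 0.039 0.428]
bearing 0.6 [336. 193.  14.  17.] [ 0.531 -0.002  0.017] [0.556 0.02  0.022]
bearing 0.53 [355. 174.  13.  15.] [ 0.427 -0.006  0.016] [0.45  0.019 0.023]
side 48.04686828925107 -0.06133345690601553 [-0.022 -0.673  0.903]
bin 0.55 [340. 256. 117. 113.] [ 0.516 -0.14   0.058] [0.756 0.029 0.132]
bin 0.27 [253. 194.  22.  36.] [0.503 0.186 0.066] [0.53  0.244 0.119]
spare_bin 0.56 [273. 186.  97.  93.] [0.572 0.178 0.064] [0.791 0.405 0.255]
divider 0.83 [252. 191.  21.  28.] [0.503 0.186 0.066] [0.571 0.245 0.119]
tab 0.58 [255. 192.  16.  34.] [0.503 0.186 0.065] [0.53  0.24
[... 526 characters left out ...]
033 0.308]
spare_bin 0.59 [259.  45. 311.  89.] [0.585 0.133 0.004] [0.724 0.178 0.127]
divider 0.83 [179.  35.  58.  70.] [0.509 0.137 0.058] [0.519 0.177 0.105]
tab 0.75 [179.  34.  53.  67.] [0.509 0.137 0.058] [0.52  0.177 0.105]
bar 0.74 [242. 287. 200. 100.] [ 0.558 -0.081  0.022] [0.654 0.034 0.325]
bearing 0.73 [231. 182.  47.  41.] [ 0.532 -0.004  0.015] [0.556 0.02  0.018]
bearing 0.72 [137. 187.  54.  52.] [ 0.426 -0.007  0.015] [0.449 0.018 0.018]
bearing 0.53 [415. 304.  34.  34.] [ 0.727 -0.134  0.049] [0.734 0.027 0.319]
bearing 0.47 [240. 302.  24.   6.] [ 0.532 -0.146  0.019] [ 0.546 -0.142  0.022]
union_a 0.72 [285. 325.  28.  22.] [ 0.582 -0.173  0.02 ] [0.619 0.024 0.318]
```

View pics/scene0.png

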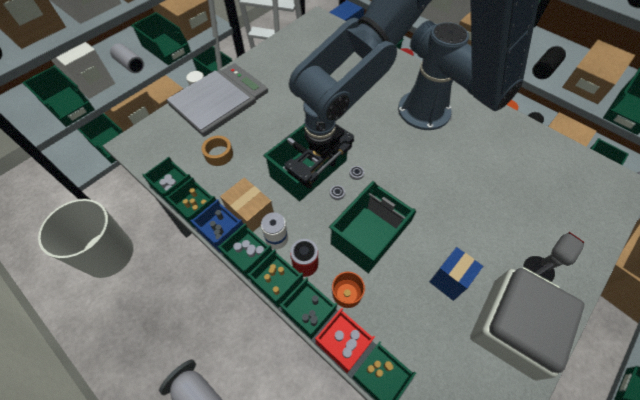

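View pics/side0.png

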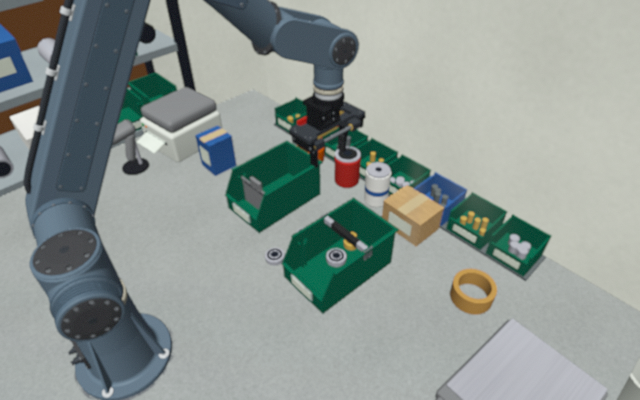

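The scene shows the empty bin at about (373,228), with the divider at (386,212). The loaded bin is under the gripper at (305,163). The side view shows the loaded bin with its bar at (345,232) and a bearing at (336,256), and the spare bin at (273,186) with the divider at (253,191).

Bearing look-alikes: scene (336,193) and (355,174) lie loose on the bench. The one inside the bin, side (336,256), y≈-0.13, is the farthest right, so that is the one. Divider/tab candidates: the divider at scene (386,212), and a false 'divider' at (307,162), which is the loaded bin.

Run:
```python
from h import *
o=get_obs(); print(o['tool_rot'],o['position'],o['time'],o['ft_force'])
print(R.from_quat(o['tool_rot']).as_matrix().round(3))
pts=[]
for n in ['scene','side','wrist']:
    c=shot(n); P=cloud(c); h=cv2.cvtColor(c['pixels'],cv2.COLOR_BGR2HSV)
    g=(h[...,0]>60)&(h[...,0]<90)&(h[...,1]>110)
    pts.append(P[g&(P[...,2]>.01)&(P[...,2]<.14)])
    if n=='side':
        cv2.imwrite('pics/sidecrop.png',cv2.resize(c['pixels'][140:320,210:410],None,fx=3.5,fy=3.3,interpolation=cv2.INTER_CUBIC))
A=np.concatenate(pts); np.save('g.npy',A)
for nm,b in [('loaded',(.35,.75,-.3,.0)),('spare',(.35,.75,.05,.3))]:
    for k,B in enumerate(pts+[A]):
        q=B[(B[:,0]>b[0])&(B[:,0]<b[1])&(B[:,1]>b[2])&(B[:,1]<b[3])]
        if len(q)>50: 
            # drop sparse outliers
            H,xe,ye=np.histogram2d(q[:,0],q[:,1],bins=[np.arange(.3,.8,.005),np.arange(-.35,.35,.005)])
            i=np.digitize(q[:,0],xe)-1;j=np.digitize(q[:,1],ye)-1
            q=q[H[i,j]>2]
            print(nm,k,len(q),cv2.minAreaRect(q[:,:2].astype(np.float32)))
```

```text
[7.07104544e-01 7.07109019e-01 5.73783910e-06 7.36244987e-06] [6.24990115e-01 2.80800076e-05 2.41261956e-01] 1.2 [-0.24829615 -0.51875066 -0.54910899]
[[-0.  1.  0.]
 [ 1.  0. -0.]
 [-0.  0. -1.]]
loaded 0 1442 ((0.5239111185073853, -0.15070360898971558), (0.15513600409030914, 0.240031898021698), 88.9408187866211)
loaded 1 5106 ((0.5147426128387451, -0.15289634466171265), (0.15920598804950714, 0.24779127538204193), 87.82128143310547)
loaded 2 3129 ((0.5445016622543335, -0.07870012521743774), (0.08125825226306915, 0.22314752638339996), 67.40412139892578)
loaded 3 9792 ((0.5175328254699707, -0.15290214121341705), (0.1611453890800476, 0.25219184160232544), 88.6250991821289)
spare 0 1892 ((0.5685285925865173, 0.17253947257995605), (0.2489057332277298, 0.15652820467948914), 1.0352733135223389)
spare 1 4100 ((0.5632238388061523, 0.16915717720985413), (0.2443845570087433, 0.15895533561706543), 0.5732126235961914)
spare 2 9789 ((0.5675447583198547, 0.13196367025375366), (0.08543384075164795, 0.24823053181171417), 89.8591079711914)
spare 3 16016 ((0.5671510696411133, 0.1699853241443634), (0.25217121839523315, 0.16158588230609894), 1.0352733135223389)
```

View pics/sidecrop.png

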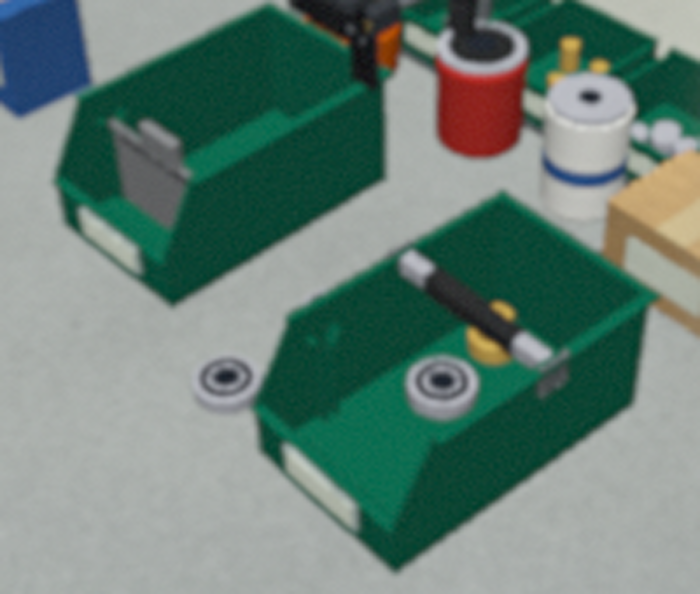

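Both bins are nearly square to the world, with their low fronts towards the robot (-x). The crop confirms the divider with its tab in the spare bin, and the loaded bin with bar, bearing and brass union. I'll take a closer wrist view of each bin.

Call:
{"api": "step_arm", "payload": {
  "rows": [
    [-0.05,0.05,0.04,0,0,0],
    [-0.05,0.05,0.04,0,0,0],
    [-0.015,0,0.02,0,0,0],
    [0,0,0,0,0,0],
    [0,0,0,0,0,0]
  ]
}}

```text
time: 1.98
position: [0.5334, 0.0766, 0.3222]
tool_rot: [0.707, 0.707, -0.0, -0.0]
ft_force: [-0.4, -0.0, 0.1]
grip_width: 0.0869
grip_force: 0.0
```

```bash
cat > m.py <<'E'
from h import *
import sys
c=shot('wrist'); P=cloud(c); cv2.imwrite(f'pics/{sys.argv[1]}.png',c['pixels'])
np.savez(f'{sys.argv[1]}.npz',P=P,px=c['pixels'],E=c['E'])
print(get_obs()['position'].round(4) if hasattr(get_obs()['position'],'round') else get_obs()['position'],c['E'].round(3).tolist())
E
python3 m.py w1
```

```text
[0.5334 0.0765 0.3217] [[1.0, 0.002, -0.001, 0.534], [-0.002, 0.969, 0.249, 0.144], [0.001, -0.249, 0.969, 0.465], [0.0, 0.0, 0.0, 1.0]]
```

View pics/w1.png

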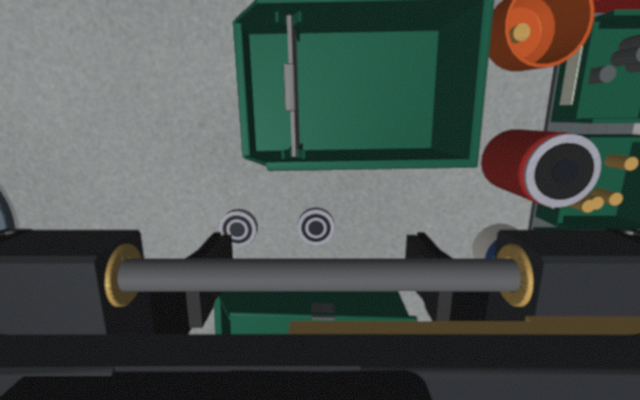

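The wrist view shows the spare bin in full, the divider across it at column ~291 and the tab at (290,87). The two loose look-alike bearings are at (238,228) and (316,228).

```bash
cat > meas.py <<'E'
import numpy as np, cv2, sys
d=np.load(sys.argv[1]); P=d['P']; h=cv2.cvtColor(d['px'],cv2.COLOR_BGR2HSV)
x0,x1,y0,y1=map(float,sys.argv[2:6])
box=(P[...,0]>x0)&(P[...,0]<x1)&(P[...,1]>y0)&(P[...,1]<y1)
g=box&(h[...,1]>100)&(h[...,0]>60)&(h[...,0]<90)
rim=P[g&(P[...,2]>.117)&(P[...,2]<.131)]
print('rim',len(rim),np.median(rim[:,2]),cv2.minAreaRect(rim[:,:2].astype(np.float32)), rim.min(0),rim.max(0))
gr=box&(h[...,1]<70)&(h[...,2]>50)
for a,b in [(.10,.125),(.075,.098)]:
    m=gr&(P[...,2]>a)&(P[...,2]<b); q=P[m]
    if len(q)<10: continue
    print('grey',a,b,len(q),np.median(q,0).round(4),cv2.minAreaRect(q[:,:2].astype(np.float32)),np.percentile(q,[2,98],axis=0).round(4).tolist())
    k=np.polyfit(q[:,1],q[:,0],1); print(' dx/dy deg',np.degrees(np.arctan(k[0])))
E
python3 meas.py w1.npz .40 .72 .05 .29
```

```text
rim 4516 0.12392055477811767 ((0.5840670466423035, 0.16802635788917542), (0.2129182070493698, 0.15243811905384064), 0.522129237651825) [0.4769472  0.0911993  0.11701029] [0.69119663 0.24384457 0.12716955]
grey 0.1 0.125 769 [0.5081 0.1642 0.1153] ((0.580069899559021, 0.16690987348556519), (0.15427495539188385, 0.22476525604724884), 89.93501281738281) [[0.4842, 0.0903, 0.1065], [0.6913, 0.2294, 0.1246]]
 dx/dy deg -20.640642073729982
grey 0.075 0.098 493 [0.506  0.1984 0.0887] ((0.4838455617427826, 0.1691221296787262), (0.05385015904903412, 0.14916813373565674), 0.4419291615486145) [[0.4644, 0.0988, 0.0773], [0.5087, 0.2406, 0.091]]
 dx/dy deg -0.617641075054845
```

```bash
python3 meas.py w1.npz .49 .53 .10 .235
python3 - <<'E'
import numpy as np
d=np.load('w1.npz');P=d['P']
m=(P[...,0]>.495)&(P[...,0]<.53)&(P[...,1]>.1)&(P[...,1]<.235)&(P[...,2]>.106)&(P[...,2]<.122)
q=P[m];print('tab',len(q),np.percentile(q,[3,50,97],axis=0).round(4))
b=(P[...,2]>.12)&(P[...,2]<.13)
for nm,m,a in [('yhi',b&(P[...,1]>.23)&(P[...,1]<.26)&(P[...,0]>.5)&(P[...,0]<.68),0),('ylo',b&(P[...,1]>.08)&(P[...,1]<.11)&(P[...,0]>.5)&(P[...,0]<.68),0),('back',b&(P[...,0]>.675)&(P[...,0]<.70)&(P[...,1]>.105)&(P[...,1]<.235),1)]:
    q=P[m]; k=np.polyfit(q[:,a],q[:,1-a],1); print(nm,len(q),np.median(q,0).round(4),np.degrees(np.arctan(k[0])).round(2))
E
```

```text
tab 506 [[0.5014 0.1493 0.1103]
 [0.5062 0.1702 0.1148]
 [0.5107 0.1903 0.1163]]
yhi 454 [0.5553 0.2416 0.1234] 0.53
ylo 1668 [0.5896 0.0962 0.1241] 0.89
back 1736 [0.6854 0.1758 0.1241] -0.5
  return _methods._mean(a, axis=axis, dtype=dtype,
  ret = ret.dtype.type(ret / rcount)
Traceback (most recent call last):
  File "meas.py", line 7, in <module>
    print('rim',len(rim),np.median(rim[:,2]),cv2.minAreaRect(rim[:,:2].astype(np.float32)), rim.min(0),rim.max(0))
                                                                                            ~~~~~~~^^^
ValueError: zero-size array to reduction operation minimum which has no identity
```

Call:
{"api": "step_arm", "payload": {
  "rows": [
    [-0.005,-0.045,0,0,0,0],
    [-0.005,-0.045,0,0,0,0],
    [-0.005,-0.045,0,0,0,0],
    [-0.005,-0.045,0,0,0,0],
    [0,-0.045,0,0,0,0],
    [0,-0.045,0,0,0,0],
    [0,-0.045,0,0,0,0],
    [0,0,0,0,0,0],
    [0,0,0,0,0,0],
    [0,0,0,0,0,0]
  ]
}}

```text
time: 3.28
position: [0.513, -0.2369, 0.3222]
tool_rot: [0.707, 0.707, 0.0, -0.001]
ft_force: [-0.1, 0.2, -0.0]
grip_width: 0.0874
grip_force: 0.0
```

```bash
python3 m.py w2; python3 meas.py w2.npz .36 .68 -.27 -.04
```

```text
[ 0.513  -0.2369  0.3225] [[1.0, 0.0, -0.0, 0.514], [0.0, 0.969, 0.247, -0.169], [0.0, -0.247, 0.969, 0.465], [0.0, 0.0, 0.0, 1.0]]
rim 6114 0.12401520451185305 ((0.5349252223968506, -0.1522352248430252), (0.15811017155647278, 0.21221069991588593), 87.8725357055664) [ 0.42624348 -0.23415785  0.11700429] [ 0.64354776 -0.0705541   0.12747461]
grey 0.1 0.125 805 [ 0.5377 -0.1277  0.1239] ((0.5307573676109314, -0.15220431983470917), (0.16009962558746338, 0.22322766482830048), 87.97532653808594) [[0.4332, -0.2349, 0.1108], [0.6436, -0.0722, 0.125]]
 dx/dy deg 4.191262041954325
grey 0.075 0.098 21 [ 0.5334 -0.2219  0.089 ] ((0.47621411085128784, -0.15216529369354248), (0.14672565460205078, 0.13953204452991486), 87.54623413085938) [[0.4042, -0.2236, 0.0765], [0.5489, -0.0817, 0.0977]]
 dx/dy deg 31.072307777371176
```

View pics/w2.png

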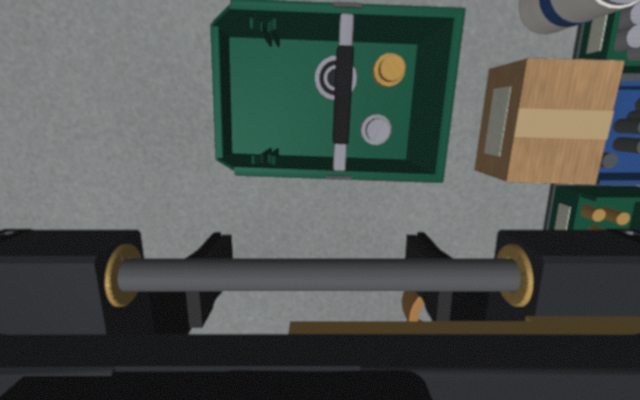

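The view shows the loaded bin with its bar (344,95), the bearing under the bar (333,77), brass union (390,70) and steel union (376,130). The ribs are at (265,28) and (266,157). Next I fit its walls and bar.

Run:
```python
import numpy as np, cv2
d=np.load('w2.npz');P=d['P'];h=cv2.cvtColor(d['px'],cv2.COLOR_BGR2HSV)
X,Y,Z=P[...,0],P[...,1],P[...,2]
green=(h[...,1]>100)&(h[...,0]>60)&(h[...,0]<90)
b=(Z>.12)&(Z<.13)&green
def line(nm,m,a):
    q=P[m]
    for _ in range(3):
        k=np.polyfit(q[:,a],q[:,1-a],1); r=q[:,1-a]-np.polyval(k,q[:,a]); q=q[abs(r)<3*r.std()+1e-4]
    print(nm,len(q),np.median(q,0).round(4),'deg',np.degrees(np.arctan(k[0])).round(2),np.percentile(q[:,1-a]-k[0]*q[:,a],[2,98]).round(4)); return k
rim=(b)&(X>.45)&(X<.63)
line('yhi',rim&(Y>-.085)&(Y<-.06),0); line('ylo',rim&(Y<-.22)&(Y>-.245),0)
line('back',b&(X>.625)&(X<.655)&(Y>-.215)&(Y<-.085),1)
bar=(h[...,2]<60)&(X>.51)&(X<.56)&(Y>-.21)&(Y<-.09)&(Z>.117)&(Z<.135)
line('sleeve',bar,1); q=P[bar]; print(np.percentile(q,[2,50,98],axis=0).round(4))
# ribs: pixel edges near (265,28),(266,157): print cloud of local rows
G=cv2.resize(cv2.hconcat([d['px'][10:50,235:300],d['px'][140:180,235:300]]),None,fx=6,fy=6,interpolation=cv2.INTER_CUBIC)
cv2.imwrite('pics/ribs.png',G)
for v,u in [(28,262),(28,268),(157,262),(157,268)]: print(P[v,u].round(4))
```

```text
yhi 2069 [ 0.538  -0.0784  0.124 ] deg -2.12 [-0.062 -0.054]
ylo 1368 [ 0.5456 -0.2269  0.1241] deg -2.03 [-0.2118 -0.2042]
back 1514 [ 0.6358 -0.1443  0.1241] deg 1.92 [0.637  0.6456]
sleeve 1612 [ 0.536  -0.1507  0.1269] deg 1.76 [0.5332 0.5484]
[[ 0.5283 -0.194   0.1241]
 [ 0.536  -0.1507  0.1269]
 [ 0.544  -0.1108  0.1285]]
[ 0.4555 -0.0833  0.0776]
[ 0.4625 -0.0846  0.0833]
[ 0.4507 -0.215   0.0812]
[ 0.4575 -0.2149  0.082 ]
```

View pics/ribs.png

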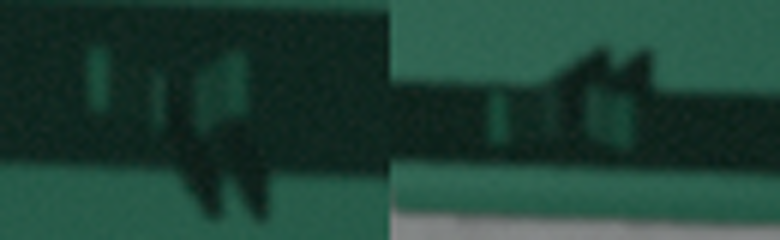

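Loaded bin yaw is about -2.0°. The slot is at about (0.457,-0.150) and the bar at about (0.536,-0.1525), and both agree with the rim geometry. The tab is at (0.5063,0.1695). I go to it now.

Call:
{"api": "step_arm", "payload": {
  "rows": [
    [0,0.045,0,0,0,0],
    [0,0.045,0,0,0,0],
    [0,0.045,0,0,0,0],
    [0,0.045,0,0,0,0],
    [0,0.045,0,0,0,0],
    [-0.002,0.045,0,0,0,0.6],
    [-0.002,0.045,0,0,0,0],
    [-0.002,0.045,-0.02,0,0,0],
    [-0.001,0.045,-0.03,0,0,0],
    [0,0.001,-0.03,0,0,0],
    [0,0,-0.03,0,0,0],
    [0,0,0,0,0,0]
  ]
}}

```text
time: 4.82
position: [0.5038, 0.1688, 0.2111]
tool_rot: [0.703, 0.711, -0.002, -0.002]
ft_force: [0.2, -0.6, -0.2]
grip_width: 0.087
grip_force: 0.0
```

Call:
{"api": "step_arm", "payload": {
  "rows": [
    [0.0025,0.0007,-0.03,0,0,0],
    [0,0,-0.03,0,0,0],
    [0,0,-0.025,0,0,0],
    [0,0,-0.015,0,0,0],
    [0,0,-0.007,0,0,0],
    [0,0,0,0,0,0],
    [0,0,0,0,0,0]
  ]
}}

```text
time: 5.7
position: [0.5092, 0.1688, 0.1067]
tool_rot: [0.703, 0.711, 0.001, 0.001]
ft_force: [1.1, -0.2, 0.0]
grip_width: 0.087
grip_force: 0.0
```

Call:
{"api": "step_arm", "payload": {
  "jaw": 0,
  "squeeze": 15,
  "rows": [
    [0,0,0,0,0,0],
    [0,0,0,0,0,0],
    [0,0,0,0,0,0],
    [0,0,0,0,0,0],
    [0,0,0,0,0,0],
    [0,0,0,0,0,0]
  ]
}}

```text
time: 6.45
position: [0.5085, 0.1686, 0.1057]
tool_rot: [0.703, 0.711, -0.0, -0.0]
ft_force: [0.0, 0.2, 0.3]
grip_width: 0.0347
grip_force: 0.0
```

Call:
{"api": "step_arm", "payload": {
  "rows": [
    [-0.001,0,-0.001,0,0,0],
    [0,0,0,0,0,0],
    [0,0,0,0,0,0],
    [0,0,0,0,0,0],
    [0,0,0,0,0,0],
    [0,0,0,0,0,0]
  ]
}}

```text
time: 7.2
position: [0.5068, 0.1686, 0.1047]
tool_rot: [0.703, 0.711, -0.001, -0.0]
ft_force: [-1.9, 0.1, 1.6]
grip_width: 0.0098
grip_force: 15.0
```

Call:
{"api": "step_arm", "payload": {
  "rows": [
    [0,0,0.01,0,0,0],
    [0,0,0.015,0,0,0],
    [0,0,0.02,0,0,0],
    [0,0,0.025,0,0,0],
    [0,0,0.03,0,0,0],
    [0,0,0.03,0,0,0],
    [0,0,0.03,0,0,0],
    [0,0,0,0,0,0]
  ]
}}

```text
time: 8.2
position: [0.5102, 0.169, 0.2686]
tool_rot: [0.703, 0.711, 0.004, 0.003]
ft_force: [0.4, -0.3, -0.7]
grip_width: 0.0097
grip_force: 15.0
```

Call:
{"api": "step_arm", "payload": {
  "rows": [
    [-0.006,-0.02,0,0,0,0],
    [-0.006,-0.035,0,0,0,-1.0],
    [-0.006,-0.04,0,0,0,-1.0],
    [-0.006,-0.045,0,0,0,-0.6],
    [-0.006,-0.045,0,0,0,0],
    [-0.006,-0.045,0,0,0,0],
    [-0.006,-0.04,0,0,0,0],
    [-0.006,-0.03,0,0,0,0],
    [-0.004,-0.019,0,0,0,0],
    [0,0,0,0,0,0],
    [0,0,0,0,0,0],
    [0,0,0,0,0,0]
  ]
}}

```text
time: 9.7
position: [0.4553, -0.1495, 0.2645]
tool_rot: [0.719, 0.695, -0.0, -0.0]
ft_force: [-0.0, -0.4, -0.8]
grip_width: 0.0099
grip_force: 15.0
```

```bash
python3 m.py w3; python3 -c "
from h import *
c=shot('side');np.savez('s3.npz',P=cloud(c),px=c['pixels']);o=get_obs();print(o['position'],R.from_quat(o['tool_rot']).as_matrix().round(4).tolist())
a=cv2.imread('pics/w3.png');b=c['pixels'][120:320,220:420]
cv2.imwrite('pics/v3.png',cv2.hconcat([a[:,:],cv2.resize(b,(160,160))] if 0 else [cv2.resize(a,(480,300)),cv2.resize(b,(300,300))]))"
```

```text
[ 0.4554 -0.1495  0.2647] [[0.999, 0.034, 0.008, 0.458], [-0.035, 0.968, 0.248, -0.082], [0.001, -0.248, 0.969, 0.407], [0.0, 0.0, 0.0, 1.0]]
[ 0.45555759 -0.14951793  0.26472814] [[0.0336, 0.9994, -0.0002], [0.9994, -0.0336, 0.0002], [0.0002, -0.0002, -1.0]]
```

View pics/v3.png

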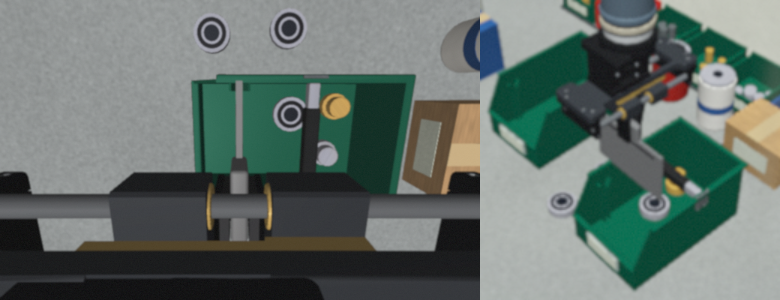

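The divider hangs straight in the grip over the loaded bin. In the wrist picture its +y top corner is at about (318,108), just inside the far wall. I'll measure divider and bin in the same picture.

Run:
```python
import numpy as np, cv2
d=np.load('w3.npz');P=d['P'];h=cv2.cvtColor(d['px'],cv2.COLOR_BGR2HSV)
X,Y,Z=P[...,0],P[...,1],P[...,2]
m=(Z>.235)&(Z<.262)&(Y>-.13)&(Y<-.04)&(X>.43)&(X<.48)
q=P[m]; k=np.polyfit(q[:,1],q[:,0],1)
print('div top',len(q),np.percentile(q,[1,50,99],axis=0).round(4),np.degrees(np.arctan(k[0])))
s=P[(Z>.15)&(Z<.262)&(Y>-.13)&(Y<-.04)&(X>.43)&(X<.48)]; print('all',len(s),np.percentile(s,[0.5,50,99.5],axis=0).round(4))
print('plate x at y=-.0797 , -.1495',np.polyval(k,[-.08,-.1495]))
green=(h[...,1]>100)&(h[...,0]>60)&(h[...,0]<90); b=(Z>.12)&(Z<.13)&green
for nm,mm,a in [('yhi',b&(Y>-.09)&(Y<-.055)&(X>.44)&(X<.62),0),('back',b&(X>.62)&(X<.655)&(Y<-.09)&(Y>-.2),1),('bar',(h[...,2]<60)&(X>.51)&(X<.56)&(Y>-.19)&(Y<-.10)&(Z>.117)&(Z<.135),1)]:
    q=P[mm]; k=np.polyfit(q[:,a],q[:,1-a],1); print(nm,len(q),np.median(q,0).round(4),np.degrees(np.arctan(k[0])).round(2),np.percentile(q[:,1-a]-k[0]*q[:,a],[2,50,98]).round(4))
```

```text
div top 1120 [[ 0.4523 -0.1275  0.2406]
 [ 0.4573 -0.1064  0.2491]
 [ 0.461  -0.0795  0.2612]] 1.8707666427649488
all 1120 [[ 0.4519 -0.1277  0.2404]
 [ 0.4573 -0.1064  0.2491]
 [ 0.4612 -0.0791  0.2615]]
plate x at y=-.0797 , -.1495 [0.45807906 0.45580901]
yhi 2269 [ 0.5248 -0.0775  0.1242] -2.16 [-0.0611 -0.0573 -0.0533]
back 1607 [ 0.6355 -0.141   0.1241] 2.04 [0.6374 0.6406 0.6456]
bar 1750 [ 0.5345 -0.1426  0.1269] 2.09 [0.5335 0.5397 0.5484]
```

Call:
{"api": "step_arm", "payload": {
  "rows": [
    [0.0005,0,-0.015,0,0,0],
    [0,0,-0.02,0,0,0],
    [0,0,-0.015,0,0,0],
    [0,0,-0.01,0,0,0],
    [0,0,-0.01,0,0,0],
    [0,0,-0.005,0,0,0],
    [0,0,-0.005,0,0,0],
    [0,0,0,0,0,0]
  ]
}}

```text
time: 10.8
position: [0.456, -0.1503, 0.1846]
tool_rot: [0.719, 0.695, -0.0, -0.0]
ft_force: [-0.5, -0.8, -1.2]
grip_width: 0.0097
grip_force: 15.0
```

Call:
{"api": "step_arm", "payload": {
  "rows": [
    [0,0,-0.005,0,0,0],
    [0,0,-0.005,0,0,0],
    [0,0,0,0,0,0],
    [0,0,0,0,0,0]
  ]
}}

```text
time: 11.3
position: [0.4561, -0.1503, 0.1748]
tool_rot: [0.719, 0.695, 0.0, -0.0]
ft_force: [-0.2, -0.3, -1.4]
grip_width: 0.0102
grip_force: 15.0
```

No force so far, and the lower edge is past the throat. Going on down.

Call:
{"api": "step_arm", "payload": {
  "rows": [
    [0,0.0003,-0.008,0,0,0],
    [0,0,-0.008,0,0,0],
    [0,0,-0.008,0,0,0],
    [0,0,-0.008,0,0,0],
    [0,0,0,0,0,0]
  ]
}}

```text
time: 11.92
position: [0.4556, -0.1498, 0.142]
tool_rot: [0.719, 0.695, -0.0, -0.001]
ft_force: [-1.0, 0.1, -0.5]
grip_width: 0.01
grip_force: 15.0
```

Call:
{"api": "step_arm", "payload": {
  "rows": [
    [0,0,-0.008,0,0,0],
    [0,0,-0.008,0,0,0],
    [0,0,-0.008,0,0,0],
    [0,0,-0.006,0,0,0],
    [0,0,0,0,0,0],
    [0,0,0,0,0,0]
  ]
}}

```text
time: 12.68
position: [0.4562, -0.1501, 0.1129]
tool_rot: [0.719, 0.695, 0.0, 0.0]
ft_force: [0.2, 0.8, -0.6]
grip_width: 0.0098
grip_force: 15.0
```

Call:
{"api": "step_arm", "payload": {
  "rows": [
    [0,0,-0.004,0,0,0],
    [0,0,-0.003,0,0,0],
    [0,0,-0.002,0,0,0],
    [0,0,-0.001,0,0,0],
    [0,0,0,0,0,0]
  ]
}}

```text
time: 13.3
position: [0.4563, -0.15, 0.1045]
tool_rot: [0.719, 0.695, 0.0, 0.001]
ft_force: [-0.8, 1.0, 15.5]
grip_width: 0.0103
grip_force: 15.0
```

Seated: there is 15 N of bottom contact at z=0.1045, the same height it was gripped at. I release it and retreat upward.

Call:
{"api": "step_arm", "payload": {
  "jaw": 0.06,
  "rows": [
    [0,0,0,0,0,0],
    [0,0,0,0,0,0],
    [0,0,0,0,0,0],
    [0,0,0,0,0,0],
    [0,0,0.01,0,0,0],
    [0,0,0.02,0,0,0],
    [0,0,0.03,0,0,0],
    [0,0,0.03,0,0,0],
    [0,0,0,0,0,0]
  ]
}}

```text
time: 14.42
position: [0.4575, -0.1508, 0.1953]
tool_rot: [0.719, 0.695, 0.001, 0.003]
ft_force: [-0.2, -0.4, -0.4]
grip_width: 0.0599
grip_force: 0.0
```

```bash
python3 m.py w4
python3 - <<'E'
from h import *
c=shot('side'); a=cv2.imread('pics/w4.png'); b=c['pixels'][160:320,260:420]
cv2.imwrite('pics/v4.png',cv2.hconcat([cv2.resize(a,(480,300)),cv2.resize(b,(300,300),interpolation=cv2.INTER_CUBIC)]))
P=cloud(c);X,Y,Z=P[...,0],P[...,1],P[...,2]
m=(abs(X-.456)<.02)&(abs(Y+.15)<.06)&(Z>.07)&(Z<.13)
print('side top z',np.percentile(P[m],[5,50,95,99],axis=0).round(4))
d=np.load('w4.npz');P=d['P'];h=cv2.cvtColor(d['px'],cv2.COLOR_BGR2HSV);X,Y,Z=P[...,0],P[...,1],P[...,2]
q=P[(abs(X-.456)<.015)&(Y>-.14)&(Y<-.085)&(Z>.075)&(Z<.1)];print('plate top',len(q),np.percentile(q,[5,50,95],axis=0).round(4))
bar=(h[...,2]<60)&(X>.51)&(X<.56)&(Y>-.20)&(Y<-.10)&(Z>.117)&(Z<.135)
q=P[bar];k=np.polyfit(q[:,1],q[:,0],1);print('bar',len(q),np.percentile(q,[2,50,98],axis=0).round(4),np.degrees(np.arctan(k[0])),np.percentile(q[:,0]-k[0]*q[:,1],[2,98])-.1525*k[0])
print(get_obs()['position'],get_obs()['ft_force'])
E
```

```text
[ 0.4565 -0.1503  0.1939] [[0.999, 0.036, 0.003, 0.46], [-0.036, 0.967, 0.252, -0.083], [0.007, -0.252, 0.968, 0.338], [0.0, 0.0, 0.0, 1.0]]
side top z [[ 0.4508 -0.1864  0.0729]
 [ 0.4543 -0.1498  0.0912]
 [ 0.4596 -0.0972  0.1168]
 [ 0.4608 -0.0913  0.119 ]]
plate top 501 [[ 0.451  -0.1268  0.0813]
 [ 0.4583 -0.102   0.0892]
 [ 0.4675 -0.0856  0.096 ]]
bar 2866 [[ 0.5274 -0.1765  0.1182]
 [ 0.5337 -0.1405  0.1269]
 [ 0.5426 -0.1092  0.1285]] 2.470583249220794 [0.52770227 0.54162229]
[ 0.45585901 -0.14992474  0.19300183] [ 0.0745124  -0.06034675 -0.3344542 ]
```

View pics/v4.png

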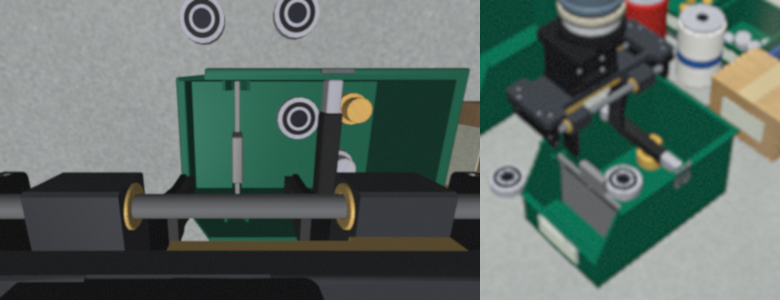

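The divider stands in the slot, with its plate top at z≈0.089 as it should be. The bar centre is at about (0.535,-0.1525). I move over the bar and go down.

Call:
{"api": "step_arm", "payload": {
  "rows": [
    [0.02,-0.0005,0,0,0,0],
    [0.03,-0.001,0,0,0,0],
    [0.02,-0.001,0,0,0,0],
    [0.009,0,0,0,0,0],
    [0,0,-0.02,0,0,0],
    [0,0,-0.02,0,0,0],
    [0,0,-0.02,0,0,0],
    [0,0,-0.012,0,0,0],
    [0,0,-0.006,0,0,0],
    [0,0,0,0,0,0],
    [0,0,0,0,0,0]
  ]
}}

```text
time: 15.9
position: [0.5354, -0.1527, 0.1154]
tool_rot: [0.719, 0.695, 0.0, 0.001]
ft_force: [0.4, 0.4, 0.1]
grip_width: 0.0592
grip_force: 0.0
```

Call:
{"api": "step_arm", "payload": {
  "jaw": 0,
  "squeeze": 55,
  "rows": [
    [0,0,0,0,0,0],
    [0,0,0,0,0,0],
    [0,0,0,0,0,0],
    [0,0,0,0,0,0],
    [0,0,0,0,0,0],
    [0,0,0,0,0,0],
    [0,0,0,0,0,0]
  ]
}}

```text
time: 16.77
position: [0.5352, -0.1526, 0.1148]
tool_rot: [0.719, 0.695, 0.0, 0.0]
ft_force: [2.4, -0.1, -0.3]
grip_width: 0.0153
grip_force: 55.0
```

Gripped at 15.3 mm on the sleeve. Lifting slowly.

Call:
{"api": "step_arm", "payload": {
  "rows": [
    [0,0,0.002,0,0,0],
    [0,0,0.004,0,0,0],
    [0,0,0.006,0,0,0],
    [0,0,0.008,0,0,0],
    [0,0,0.01,0,0,0],
    [0,0,0.01,0,0,0],
    [0,0,0.01,0,0,0],
    [0,0,0.01,0,0,0]
  ]
}}

```text
time: 17.77
position: [0.535, -0.1525, 0.1756]
tool_rot: [0.719, 0.695, 0.0, 0.0]
ft_force: [0.2, 0.2, -7.7]
grip_width: 0.0154
grip_force: 55.0
```

Call:
{"api": "step_arm", "payload": {
  "rows": [
    [0,0,0.01,0,0,0],
    [0,0,0.01,0,0,0],
    [0,0,0.008,0,0,0],
    [0,0,0.006,0,0,0],
    [0,0,0.004,0,0,0],
    [0,0,0.002,0,0,0],
    [0,0,0,0,0,0],
    [0,0,0,0,0,0],
    [0,0,0,0,0,0],
    [0,0,0,0,0,0]
  ]
}}

```text
time: 19.02
position: [0.535, -0.1525, 0.2146]
tool_rot: [0.719, 0.695, -0.0, -0.0]
ft_force: [-1.0, -0.3, -8.5]
grip_width: 0.0152
grip_force: 55.0
```

Run:
```python
from h import *
c=shot('side'); P=cloud(c); b=c['pixels'][100:340,200:480]
cv2.imwrite('pics/v5.png',cv2.resize(b,(700,600),interpolation=cv2.INTER_CUBIC))
h=cv2.cvtColor(c['pixels'],cv2.COLOR_BGR2HSV);X,Y,Z=P[...,0],P[...,1],P[...,2]
g=(h[...,1]>100)&(h[...,0]>60)&(h[...,0]<90)&(Y<-.0)&(X>.35)&(X<.67)&(Z>.19)
q=P[g]; r=q[(q[:,0]>.44)&(q[:,1]<-.225)]
for a,bb in [(.45,.5),(.5,.55),(.55,.6),(.6,.63)]:
    s=r[(r[:,0]>a)&(r[:,0]<bb)]; print(a,len(s),np.percentile(s[:,2],97).round(4) if len(s) else '')
for a,bb in [(-.21,-.18),(-.18,-.15),(-.15,-.12),(-.12,-.09)]:
    s=q[(q[:,0]>.615)&(q[:,1]>a)&(q[:,1]<bb)]; print('back',a,len(s),np.percentile(s[:,2],97).round(4) if len(s) else '')
o=get_obs();print(o)
```

```text
0.45 90 0.2275
0.5 80 0.2273
0.55 176 0.2268
0.6 96 0.2278
back -0.21 134 0.2274
back -0.18 125 0.227
back -0.15 39 0.2271
back -0.12 0 
{'time': 19.075, 'q': array([-4.78588582e-01,  4.69038665e-01,  1.63467420e+00,  6.29413070e-05,
        1.03814003e+00, -4.43695116e-01]), 'joint_velocities': array([ 4.77329327e-04, -2.25177901e-03,  1.84645681e-05,  8.40119938e-04,
        1.64482408e-03,  5.59556361e-05]), 'joint_torque': array([-6.34921198e-04, -4.32206261e+01, -1.75956899e+01,  7.97154196e-02,
        3.94090579e-02, -6.53193365e-05]), 'position': array([ 0.53501043, -0.15250575,  0.21465604]), 'tool_rot': array([ 7.19346341e-01,  6.94651584e-01, -1.57610587e-05, -1.31976972e-04]), 'ft_force': array([-0.82234181,  0.03583193, -7.19243657]), 'moment': array([-0.02337382,  0.08528397, -0.03781682]), 'grip_force': 55.00319028273225, 'grip_width': 0.0154712177557614}
```

View pics/v5.png

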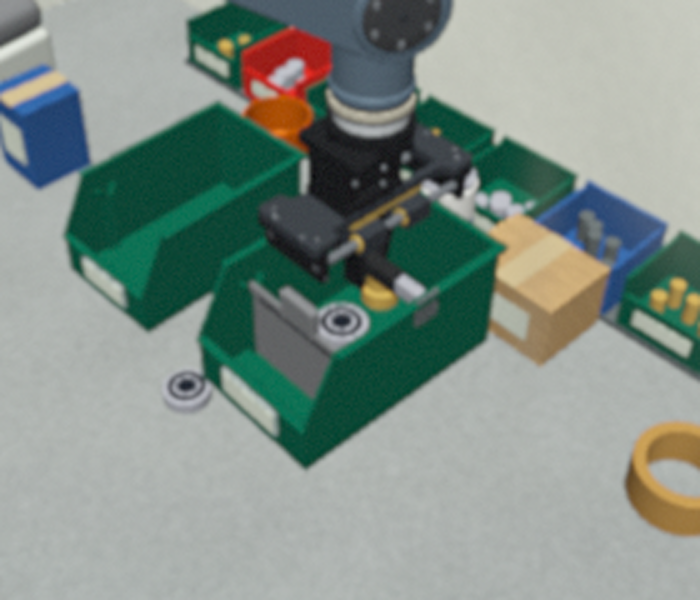

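The bin is level (rim at 0.227 all round, so about 10 cm up) and still. The divider is seated, the fittings are in the rear, and the bin is clear of the other stock. I hand the job in.

```bash
python3 -c "
from rig import hand_in; print(hand_in())"
```

```text
the job is handed in; nothing more can be done
None
```

I moved the divider fully home into the loaded bin's slot and let go, then lifted the bin by its bar; it is held level and still about 10 cm up, and the job is handed in (no verdict was shown).

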